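# Clamp the junction box and snap its cover on

## Robot

A 6-joint arm with a two-finger parallel gripper is mounted at the origin on the work surface. World frame = base frame: x ahead of the robot, y to its left, z up, the work surface at z = 0. Lengths are in m, angles in rad, forces in N, time in s.
With the tool pointing down it reaches from about 0.375 to 0.975 m from the base axis. Payload 3.8 kg.
Tool frame: the origin (TCP) lies midway between the tips of the shut fingers; the grasp point (between the pads) lies 19 mm behind it; x points along the fingers, y is the direction in which the jaws open and shut, and the axes are right-handed (so a half turn about x gives the same grasp; the last joint's range is limited). The gripper opens to 88 mm and grips with 3 to 60 N. Pads are 18 mm wide; open, the fingers measure 123 mm over their backs; the gripper's body (75 mm by 187 mm) begins 45 mm behind the grasp point.
Start: joints at [-1.306, 0.264, 1.604, -0, 1.274, -0.037], TCP at [0.201, -0.644, 0.239] pointing down, gripper open.
Joint ranges: [-2.63, 2.63], [-0.94, 2.18], [0.31, 2.57], [-1.31, 4.45], [0, 2.66], [-2.55, 2.55]. Speed limits (rad/s): [2.57, 2.57, 3.14, 3.14, 3.14, 3.14].

## Interface

Orientations are given as a rotation vector (axis times angle).
In Python, from cell import manip, inverse_kinematics, cams, order gives the robot as it stands. Calls block until the motion is done:
- manip.move_pose(position, orientation): joint-space move of the TCP to a pose.
- manip.move_linear(position, rate=0.15, rot=None): straight line of the TCP; rot=None keeps the orientation; rate is the mean speed in m/s.
- manip.set_joints(angles): joint-space move.
- manip.set_gripper(opening, force=None): finger opening in m; force is the grip in N (None keeps the last); returns when the fingers have stopped.
- manip.dwell(seconds).
- inverse_kinematics(position, orientation): joint angles nearest the present ones, or None.
- manip.state(): the state.
- cams.capture(name): name is "side" or "top" or "wrist"; returns a dict with "image" (400x640x3 uint8, blue, green, red), "z_map" (400x640 float32, m along the optical axis (not along the pixel's ray), 0 where there is no reading), "intrinsics" (3x3 intrinsics, pixels), "position" and "orientation" of the camera in the world; the wrist camera has in their place "T_tool_cam" (4x4, takes a point from camera to tool coordinates, whose origin is the TCP and whose axes are the tool frame's). Camera axes: x right, y down, z forward; pixel columns grow to the right and rows downward; lengths in m; the calibration is good to about 2 mm. A picture is of the moment at which its call begins: read the wrist's pose just before it.
A pose or a line that the arm cannot do raises manip.IKError and nothing moves.
- order.close_job(): hands the job in, once; it reports no verdict.
The state is a dict: "clock": time; "joint_pos": joint angles; "joint_velocities": joint speeds; "tau": joint torques, N m; "tool_pos": TCP position; "tcp_rot": TCP orientation; "contact_force": force on the tool from outside, world axes, zero at the start; "moment": the same for the moment, N m; "gripper_width": finger opening in m.
Only numpy, scipy, OpenCV 4.12 (cv2) and the standard library are available. Lean on these libraries where they do the work, as an engineer would, in place of code of your own. Each camera call takes 0.05 s, during which the arm holds its last target.

## Task

First slide the fixture's jaw shut until it clamps the open junction box firmly against the fixed jaw. Then fetch the large cover and press it onto the box until it snaps and sits fully home, and finish while the gripper still holds it there, pressing it down firmly: do not let go. Leave the small cover where it lies.

Things in the scene. Friction and masses are not known exactly. Their poses are not given: they have to be found in the camera images.
- fixture: Steel clamping fixture fixed to the bench. Base plate 130 (its x) by 230 (its y) by 12 mm thick. Origin on the bench, below the middle of the clamped box; the plate reaches from y = -162 to +68 mm. Its fixed jaw is 90 mm wide, its top 40 mm above the bench, its clamping face at y = +32 mm, looking to -y.
- jaw_tab (a point): Centre of the top of the sliding jaw's upright tab, by which it is pushed: 26 mm wide (fixture x), 14 mm thick (fixture y, along the slide), top 64 mm above the bench, 40 mm behind the clamping face (fixture -y). Around and behind it there is nothing higher than the jaw's foot, 23 mm above the bench; in front, 17 mm from it, the back of the jaw block, 40 mm above the bench.
- junction_box: Light grey plastic junction box, open on top, 108 (its x) by 64 (its y) by 40 mm high, walls 4 mm, about 0.35 kg, loose on the fixture's plate between the jaws, long sides to the jaws, up to 0.07 rad askew until clamped. Origin: centre of its underside, 12 mm above the bench. Inside each short end a sprung steel catch between guide ribs 80 mm apart (x); 56 mm clear in y.
- box_rim (a point): Centre of the box's mouth, at its rim, 40 mm above its origin (52 mm above the bench). Pressing the cover in, the catches resist from about 18 mm above home, rising to about 9 to 16 N, then snap over its beads at 6 to 8 mm above home and draw it in; the last 2 mm go freely to the rim.
- cover: Large light grey plastic cover of the junction box, about 70 g. Plate 104 (its x) by 60 (its y) by 5 mm; below it two tongues 27 mm long, 50 mm wide (y), a round bead at each foot, 72 mm over the beads (x). Stands on its tongues, rib up. Origin: centre between the tongues' feet, 27 mm below the plate's underside. Fits either way round, x along the box's x. Home: origin 13 mm above the box's origin.
- small_cover: A cover of the same make and material for another, smaller box: plate 60 by 46 by 5 mm, rib 32 mm long, same heights; about 45 g. It stands on its tongues near the large cover. Origin at the centre between the feet of its tongues. Not needed: leave it.
- cover_rib (a point): Centre of the top of the large cover's grip rib: 50 mm long (cover x), 12 mm wide (cover y), 29 mm high above the plate; 61 mm above the cover's origin.
- jaw: Sliding steel jaw of the fixture. Origin: middle of the lower edge of its clamping face, 12 mm above the bench; its axes are the fixture's. It slides along the fixture's y only: origin at fixture y = -82 mm fully open, moving to +y as it closes, -32 mm with the box clamped. Face 84 mm wide, its top 40 mm above the bench. It slides against about 4 N of friction and stays where it is left.
Mind the look-alikes: they are no part of the job. What is shaped like the cover but orange is not meant. Leave any pink look-alike of the junction_box alone.

How it is judged:
By the outcome, as a careful person would: the job done as asked, in the order asked, and still so for the second after the job is handed in, while the arm keeps its last pose, push and grip.
It also fails if it takes over 58 s, if anything falls off the work surface, if the arm or the gripper's body presses on something with over 40 N, if the wrist force passes 120 N, or if a joint passes its speed limit or range.

## Working session

There is one attempt and no reset: what is moved stays moved. The work goes in short steps, each a Python script; the robot and the scene stay as the last script left them, time stands still between calls to the robot, and variables do not carry over. Pictures are saved under pics/ and viewed, and the job is handed in when it is done.

```bash
ls; mkdir -p pics
python3 - <<'E'
from cell import manip,cams
import cv2
s=manip.state();print(s)
for n in("top","side"):
    c=cams.capture(n);cv2.imwrite(f"pics/{n}0.png",c["image"]);print(n,c["intrinsics"],c["position"],c["orientation"])
    import numpy as np;np.savez(f"{n}0.npz",**c)
E
```

```text
pics
{'clock': 0.0, 'joint_pos': array([-1.30591074e+00,  2.64754243e-01,  1.60534692e+00,  9.58288482e-06,
        1.27366743e+00, -3.69236534e-02]), 'joint_velocities': array([-2.49318450e-04,  1.08492865e-03,  3.46562831e-04,  7.46788712e-04,
       -1.30997270e-03, -7.50922357e-05]), 'tau': array([-1.74510329e-03, -5.02118146e+01, -3.56877136e+01,  7.27306260e-02,
        2.92790704e-02, -1.56940796e-04]), 'tool_pos': array([ 0.20044787, -0.64382874,  0.23740187]), 'tcp_rot': array([ 2.05962126,  0.3154753 , -2.06011793]), 'contact_force': array([ 0.12136588,  0.08268005, -0.38601933]), 'moment': array([ 0.04447207,  0.00458662, -0.0023384 ]), 'gripper_width': 0.08834243076577002}
top [[382.70030544   0.         322.95567113]
 [  0.         382.70030544 197.51647174]
 [  0.           0.           1.        ]] [ 0.40981207 -0.14976521  1.06377601] [-2.16240935  2.19934617 -0.11558288]
side [[383.2947515    0.         314.31076349]
 [  0.         383.2947515  198.57030143]
 [  0.           0.           1.        ]] [ 0.2943911  -0.66231602  0.67234604] [-2.3643708   0.45907598 -0.17812716]
```

View pics/top0.png

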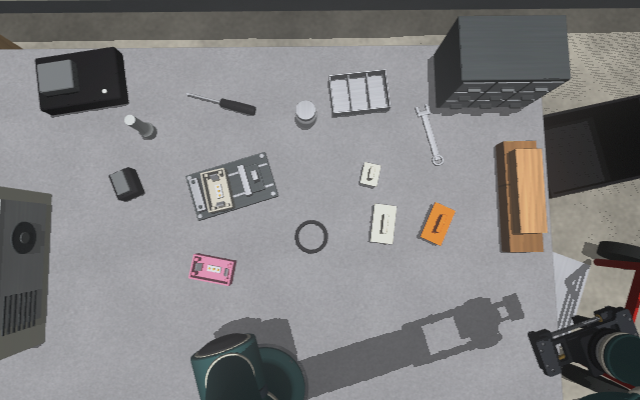

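View pics/side0.png

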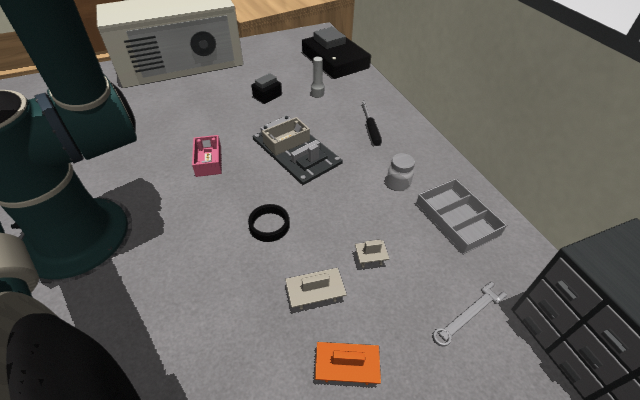

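The top view shows the fixture at about (232,186), with the box at its left end (216,190) and the jaw tab near (253,176). The large cover is at (383,224), the small cover at (370,175), and the decoys are orange (437,224) and pink (212,269). I'll enlarge these areas.

```bash
cat > h.py <<'E'
import numpy as np,cv2
from scipy.spatial.transform import Rotation as R
def w(c,u,v,z=None,height=None):
    K=c["intrinsics"];d=np.array([(u-K[0,2])/K[0,0],(v-K[1,2])/K[1,1],1.]);
    Rm=c["R"] if "R" in c else R.from_rotvec(c["orientation"]).as_matrix();p=np.asarray(c["position"])
    r=Rm@d
    t=(height-p[2])/r[2] if height is not None else z
    return p+t*r
def load(n):return dict(np.load(n))
def crop(img,x0,y0,x1,y1,k,fn):
    cv2.imwrite(fn,cv2.resize(img[y0:y1,x0:x1],None,fx=k,fy=k,interpolation=cv2.INTER_CUBIC))
E
python3 - <<'E'
from h import *
c=load("top0.npz");crop(c["image"],180,145,285,225,7,"pics/t_fix.png");crop(c["image"],350,155,410,250,6,"pics/t_cov.png")
for u,v in[(383,224),(253,176),(300,200)]:
    print(w(c,u,v,z=c["z_map"][v,u]))
E
```

```text
[ 0.42985914 -0.32051368  0.06225959]
[0.56171462 0.01848434 0.06393499]
[ 0.50153663 -0.10157008  0.00353201]
```

View pics/t_fix.png

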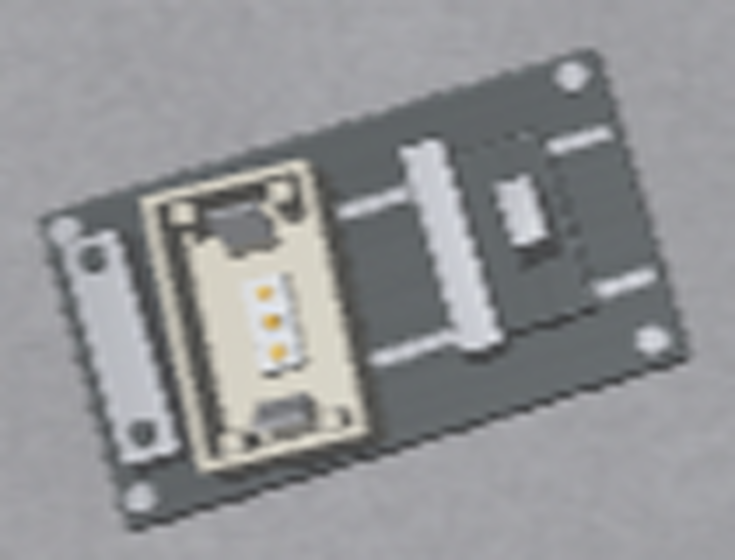

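View pics/t_cov.png

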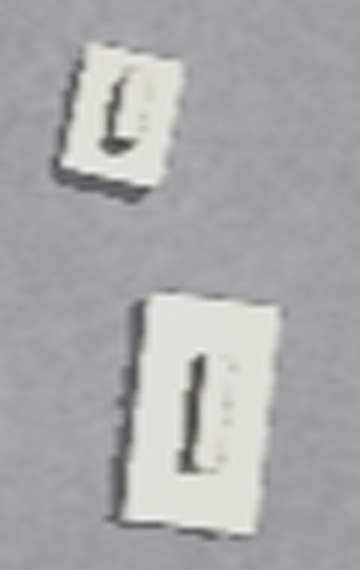

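Run:
```python
from h import *
c=load("top0.npz")
f=lambda x,y,h:w(c,180+(x-.0)/7,145+y/7,height=h)
q=np.array([f(42,215,.012),f(600,50,.012),f(690,360,.012),f(130,530,.012)])
print(q, [np.linalg.norm(q[i]-q[(i+1)%4]) for i in range(4)])
ey=(q[0]+q[3]-q[1]-q[2])[:2];ey/=np.linalg.norm(ey);ex=np.array([ey[1],-ey[0]])
print("yaw",np.arctan2(ex[1],ex[0]),"origin",q.mean(0)[:2]+.047*ey)
o=q.mean(0)[:2]+.047*ey
t=f(522,212,.064);print("tab",t, (t[:2]-o)@ex,(t[:2]-o)@ey)
b=np.array([f(142,197,.052),f(305,160,.052),f(372,432,.052),f(203,472,.052)]);print("box",b.mean(0),[np.linalg.norm(b[i]-b[(i+1)%4]) for i in range(4)])
for p in b:print((p[:2]-o)@ex,(p[:2]-o)@ey)
g=lambda x,y,h:w(c,350+x/6,155+y/6,height=h)
k=np.array([g(148,290,.032),g(282,308,.032),g(258,536,.032),g(120,520,.032)]);print("cov",k.mean(0),[np.linalg.norm(k[i]-k[(i+1)%4]) for i in range(4)])
d=(k[0]+k[1]-k[2]-k[3]);print("cov yaw",np.arctan2(d[1],d[0]))
print("rib",g(214,412,.061))
s=[-1.30591074e+00,  2.64754243e-01,  1.60534692e+00,0,1.2736,-.0369]
print(R.from_rotvec([ 2.05962126,  0.3154753 , -2.06011793]).as_matrix())
```

```text
[[ 0.57327632  0.21179812  0.012     ]
 [ 0.63613903 -0.00815323  0.012     ]
 [ 0.51165352 -0.04305121  0.012     ]
 [ 0.44853197  0.17571617  0.012     ]] [np.float64(0.2287582031632096), np.float64(0.12928461054775825), np.float64(0.22769167164231965), np.float64(0.12985783799057918)]
yaw 0.2796395323744643 origin [0.52942778 0.12925175]
tab [0.56353828 0.01434666 0.064     ] 0.001070616644846928 -0.1198564044207415
box [0.52772047 0.11704181 0.052     ] [np.float64(0.06304036984806836), np.float64(0.10737006231587395), np.float64(0.06490174020229414), np.float64(0.10770367822837576)]
0.0508234207576973 0.017749852129443473
0.046577031979330066 -0.0451473370996803
-0.060721155325697905 -0.04121932452717082
-0.056723471505368876 0.02355917812115197
cov [ 0.43089628 -0.32751741  0.032     ] [np.float64(0.061049748357076085), np.float64(0.10298951624709526), np.float64(0.06216553792929734), np.float64(0.10409825605200199)]
cov yaw -0.1454582608253737
rib [ 0.43063499 -0.32775914  0.061     ]
[[-5.60812561e-04  2.97244850e-01 -9.54801123e-01]
 [ 2.10244217e-03 -9.54798813e-01 -2.97245366e-01]
 [-9.99997633e-01 -2.17411308e-03 -8.94769412e-05]]
```

Sizes come out right: plate 229×130, box 108×64, cover 104×61, and the tab is 1 mm off its nominal line. Next is pushing the jaw with the fingers shut.

```bash
cat >> h.py <<'E'
YAW=0.2796;O=np.array([0.5294,0.1293]);EX=np.array([np.cos(YAW),np.sin(YAW)]);EY=np.array([-EX[1],EX[0]])
def fx(x,y,z):return np.r_[O+x*EX+y*EY,z]
def ori(phi):
    y=np.array([np.cos(phi),np.sin(phi),0]);x=np.array([0,0,-1.])
    return R.from_matrix(np.c_[x,y,np.cross(x,y)]).as_rotvec()
E
python3 - <<'E'
from h import *
from cell import manip
manip.set_gripper(0.0,30)
manip.move_pose(fx(0,-.156,.12),ori(YAW))
manip.move_linear(fx(0,-.156,.037),rate=.15)
s=manip.state();f0=s["contact_force"];print(s["clock"],s["tool_pos"],f0,s["gripper_width"],s["joint_pos"])
for y in np.arange(-.150,-.10,.006):
    manip.move_linear(fx(0,y,.037),rate=.08)
    s=manip.state();f=s["contact_force"]-f0;p=s["tool_pos"][:2]-O
    print(round(s["clock"],2),y,p@EY,p@EX,f[:2]@EY,f)
    if f[:2]@EY<-12:break
E
```

```text
4.7 [ 0.57301857 -0.02085502  0.03743466] [-0.35578352 -0.20831312 -0.1427557 ] 0.00035922211081527826 [-7.98359800e-02  2.78758895e-01  1.99319549e+00  3.97292272e-05
  8.68916745e-01 -3.59152101e-01]
4.95 -0.15 -0.14990347551002592 0.0008982895363767692 -0.23185263976190754 [1.02944081 0.05435417 0.49642517]
5.2 -0.144 -0.1435799136356849 9.43221591425496e-05 1.0677892639315232 [0.36504624 1.21574383 0.25329501]
5.45 -0.13799999999999998 -0.1375962213000944 -0.0001083350103911712 0.8513765537512756 [0.40796442 1.00291009 0.58964609]
5.7 -0.13199999999999998 -0.13173393050613333 8.541160530889239e-05 0.016253264864906268 [0.66454177 0.20771404 0.01001329]
5.95 -0.12599999999999997 -0.12585171249715293 1.4216846942679074e-05 -0.7290110198363065 [ 0.84335313 -0.51632069 -0.09871962]
6.2 -0.11999999999999997 -0.1198191688651339 -2.8438679606180903e-06 -0.2772477626191162 [ 0.2993858  -0.2024894   0.11971562]
6.45 -0.11399999999999996 -0.11378343469255814 -7.582502610288923e-05 -0.4006303922945618 [-0.44900079 -0.5457348   0.47404091]
6.7 -0.10799999999999996 -0.10773231014969309 -7.706486597690893e-05 -1.4653517971334478 [ 0.44713372 -1.39617496  1.0457341 ]
6.95 -0.10199999999999995 -0.10172443830250234 -0.00013831507235301013 -0.3698562726386061 [-0.84374031 -0.62705543  0.81463901]
```

Run:
```python
from h import *
from cell import manip,cams
for n in("side","top"):
    c=cams.capture(n)
    b=(240,100,360,190) if n=="side" else(170,130,290,220)
    crop(c["image"],*b,6,f"pics/{n}1.png")
```

```text
(no output)
```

View pics/side1.png

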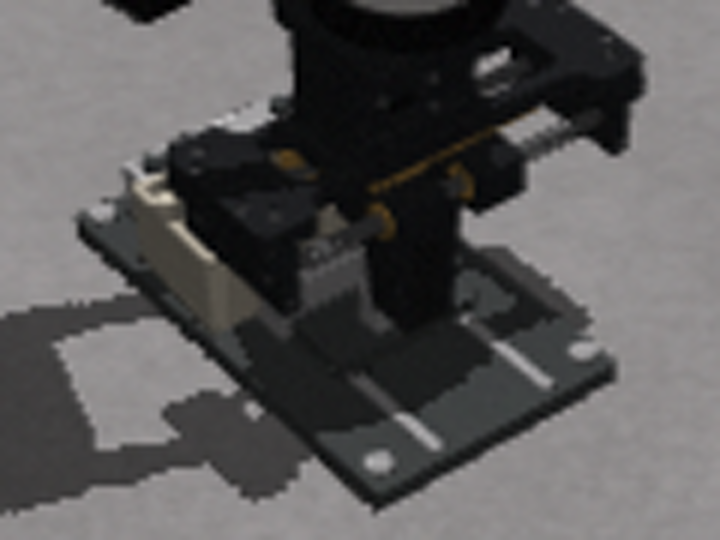

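View pics/top1.png

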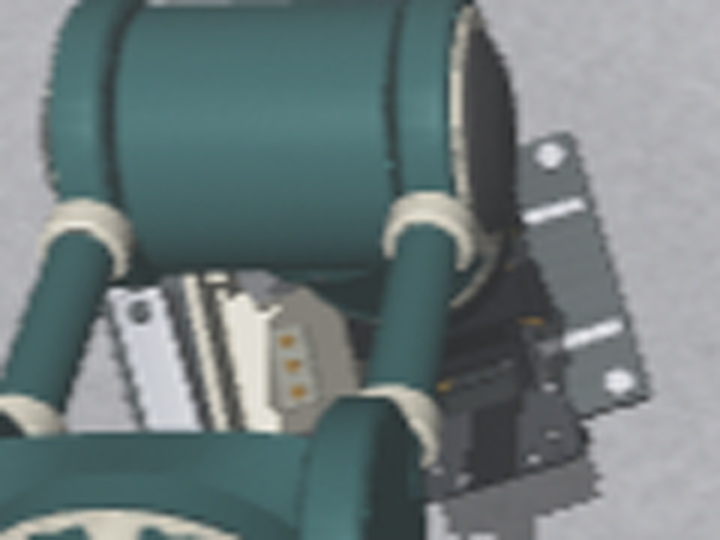

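The tab has moved with the fingers. It closes smoothly and reads almost no force at rest, so I'll continue until it meets the box.

Run:
```python
from h import *
from cell import manip
f0=np.array([-0.356,-0.208,-0.143])
y=-.102;st=.004
while y<-.07:
    y+=st
    manip.move_linear(fx(0,y,.037),rate=.06)
    s=manip.state();f=s["contact_force"]-f0;p=s["tool_pos"][:2]-O
    F=-f[:2]@EY
    print(round(s["clock"],2),round(y,4),round(p@EY,4),round(F,1),f.round(1))
    if F>3: st=.001
    if F>22:break
```

```text
7.3 -0.098 -0.0982 3.3 [ 0.9 -3.2 -1. ]
7.55 -0.097 -0.0975 5.0 [ 1.4 -4.8 -1.1]
7.8 -0.096 -0.0965 5.2 [ 1.3 -5.  -0.4]
8.05 -0.095 -0.0955 4.9 [-0.1 -5.1 -1.6]
8.3 -0.094 -0.0945 5.9 [ 1.2 -5.8 -0.5]
8.55 -0.093 -0.0936 4.8 [ 0.9 -4.8 -0.6]
8.8 -0.092 -0.0926 5.6 [ 0.6 -5.6 -0.3]
9.05 -0.091 -0.0916 5.6 [ 1.5 -5.4 -0.2]
9.3 -0.09 -0.0907 6.0 [ 1.1 -5.9 -0.9]
9.55 -0.089 -0.0897 6.4 [ 1.5 -6.2  0. ]
9.8 -0.088 -0.0887 6.0 [ 1.9 -5.7 -1. ]
10.05 -0.087 -0.0877 5.4 [ 0.8 -5.4 -0.6]
10.3 -0.086 -0.0867 6.1 [ 1.3 -6.  -0.9]
10.55 -0.085 -0.0858 7.1 [ 2.  -6.8 -1.3]
10.8 -0.084 -0.0858 9.8 [ 2.4 -9.5 -2.3]
11.05 -0.083 -0.0857 13.6 [  2.5 -13.4  -2. ]
11.3 -0.082 -0.0857 17.7 [  3.3 -17.4  -1.4]
11.55 -0.081 -0.0857 20.4 [  3.6 -20.2  -2.3]
11.8 -0.08 -0.0857 24.7 [  4.6 -24.4  -3.8]
```

Run:
```python
from h import *
from cell import manip,cams
manip.move_linear(fx(0,-.0785,.037),rate=.06);manip.dwell(.2)
s=manip.state();print(s["contact_force"],(s["tool_pos"][:2]-O)@EY)
manip.move_linear(fx(0,-.100,.037),rate=.15)
manip.move_linear(fx(0,-.100,.13),rate=.25)
manip.set_gripper(.05)
# wrist look: find view of the box from above
manip.move_pose(fx(0,-.05,.28),ori(YAW))
s=manip.state();c=cams.capture("wrist");T=c["T_tool_cam"];print(T.round(4),s["clock"])
Rt=R.from_rotvec(s["tcp_rot"]).as_matrix()
np.savez("w2.npz",image=c["image"],z_map=c["z_map"],intrinsics=c["intrinsics"],R=Rt@T[:3,:3],position=s["tool_pos"]+Rt@T[:3,3])
cv2.imwrite("pics/w2.png",c["image"])
c=cams.capture("top");np.savez("top2.npz",**c);crop(c["image"],170,130,290,220,6,"pics/top2.png")
```

```text
[  5.26490602 -29.65823061  -3.63364846] -0.08560274887114186
[[ 5.000e-04 -3.049e-01  9.524e-01 -1.457e-01]
 [ 1.000e+00 -3.000e-04 -6.000e-04  6.000e-04]
 [ 5.000e-04  9.524e-01  3.049e-01 -7.960e-02]
 [ 0.000e+00  0.000e+00  0.000e+00  1.000e+00]] 14.5917
```

View pics/w2.png

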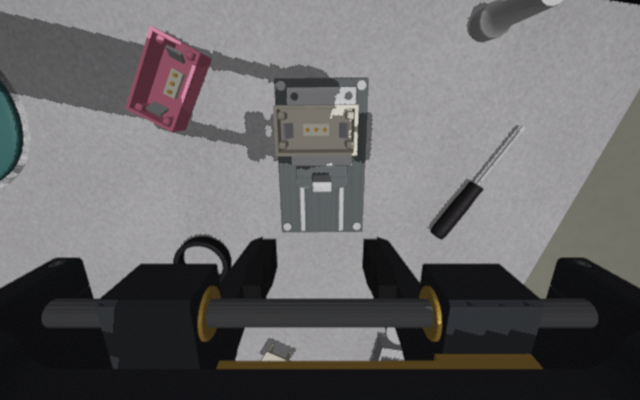

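View pics/top2.png

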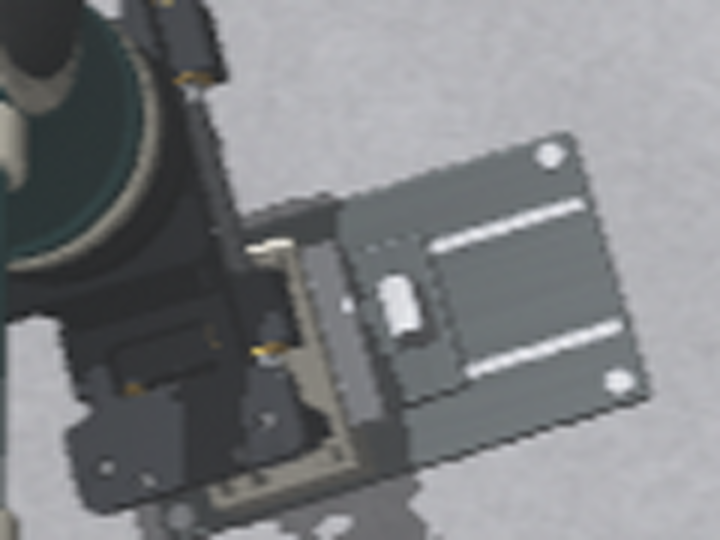

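Clamped: the jaw touches the box and the box touches the fixed jaw. I'll enlarge the wrist view to measure the box.

Run:
```python
from h import *
c=load("w2.npz");crop(c["image"],262,68,382,168,6,"pics/w2c.png")
```

```text
(no output)
```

View pics/w2c.png

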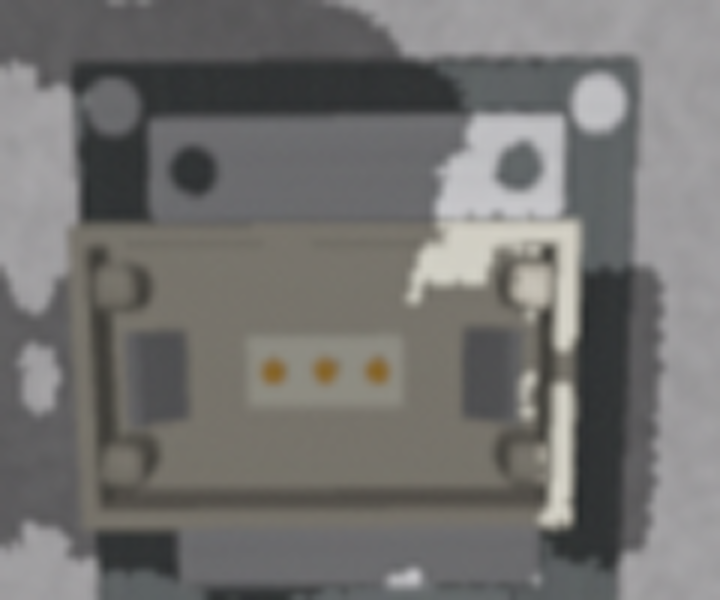

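Run:
```python
from h import *
c=load("w2.npz")
f=lambda x,y,h:w(c,262+x/6,68+y/6,height=h)
def rep(n,pts,h):
    q=np.array([f(*p,h) for p in pts]);print(n,q.mean(0).round(4),[round(np.linalg.norm(q[i]-q[(i+1)%len(q)]),4) for i in range(len(q))])
    for p in q:print("   fx",((p[:2]-O)@EX).round(4),((p[:2]-O)@EY).round(4))
    d=q[1]-q[0];print("  yaw",np.arctan2(d[1],d[0]));return q
q=rep("box",[(68,226),(580,220),(572,526),(84,530)],.052)
rep("fixedjaw top",[(148,114),(565,114),(565,216),(148,220)],.04)
rep("plate top",[(72,66),(638,58)],.012)
for u,v in[(276,130),(357,130)]:pass
print(w(c,262+325/6,68+375/6,z=c["z_map"][68+62,262+54]), c["z_map"][68+40:68+42,262+40])
```

```text
box [0.5243 0.1314 0.052 ] [np.float64(0.1078), np.float64(0.0643), np.float64(0.1084), np.float64(0.0641)]
   fx -0.0586 0.0349
   fx 0.0492 0.0361
   fx 0.0502 -0.0282
   fx -0.0582 -0.0291
  yaw 0.2905916371056963
fixedjaw top [0.5185 0.1753 0.04  ] [np.float64(0.0889), np.float64(0.0206), np.float64(0.0905), np.float64(0.0214)]
   fx -0.0422 0.0577
   fx 0.0467 0.0577
   fx 0.0475 0.0371
   fx -0.043 0.0363
  yaw 0.2794104064728037
plate top [0.5118 0.1978 0.012 ] [np.float64(0.1284), np.float64(0.1284)]
   fx -0.0622 0.0699
   fx 0.0661 0.0716
  yaw 0.2924027540794614
[0.52399497 0.13053572 0.02675054] [0.3614289  0.38804767]
```

Box rim measures 108×64, so the outline is right, and it sits about 5–6 mm to −x in the fixture frame. The wrist and top cameras differ by 2–3 mm. I'll cancel that by measuring the cover in hand and the box with the wrist camera in the same tool orientation. Now to the cover.

```bash
cat >> h.py <<'E'
def zdir(phi):return np.array([np.sin(phi),-np.cos(phi),0])
def wcap(name):
    from cell import manip,cams
    s=manip.state();c=cams.capture("wrist");T=c["T_tool_cam"];Rt=R.from_rotvec(s["tcp_rot"]).as_matrix()
    d=dict(image=c["image"],z_map=c["z_map"],intrinsics=c["intrinsics"],R=Rt@T[:3,:3],position=s["tool_pos"]+Rt@T[:3,3],tp=s["tool_pos"],Rt=Rt)
    np.savez(name+".npz",**d);cv2.imwrite("pics/"+name+".png",c["image"]);print(name,s["clock"],s["tool_pos"]);return d
E
python3 - <<'E'
from h import *
from cell import manip
phi=-.1455-np.pi/2;C=np.array([.4307,-.3276,0])
print(zdir(phi))
manip.move_pose(C+[0,0,.20]+zdir(phi)*.06,ori(phi))
print(manip.state()["joint_pos"])
wcap("w3")
E
```

```text
[-0.98943354  0.14498716  0.        ]
[-7.59600748e-01 -6.18614034e-02  2.03414508e+00  3.80486000e-04
  1.16929229e+00  9.55415572e-01]
w3 16.3167 [ 0.3717952  -0.31858694  0.19999391]
```

View pics/w3.png

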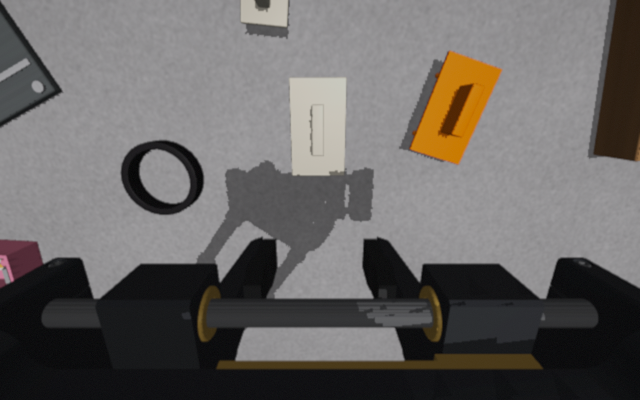

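Run:
```python
from h import *
c=load("w3.npz");crop(c["image"],270,60,370,190,4,"pics/w3c.png")
```

```text
(no output)
```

View pics/w3c.png

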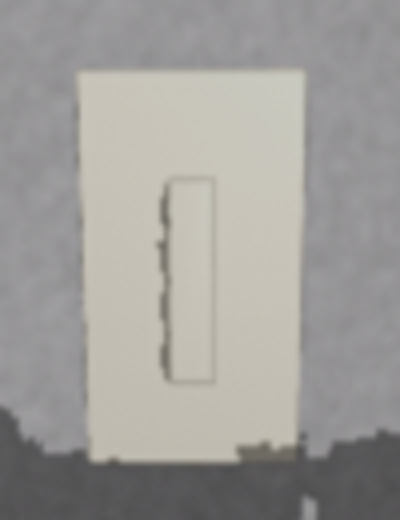

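Run:
```python
from h import *
c=load("w3.npz")
f=lambda p,h:w(c,270+p[0]/4,60+p[1]/4,height=h)
q=np.array([f(p,.032) for p in[(78,70),(305,70),(299,462),(90,463)]])
r=np.array([f(p,.061) for p in[(170,177),(215,177),(215,382),(168,382)]])
for n,a in(("plate",q),("rib",r)):
    d=a[0]+a[1]-a[2]-a[3]
    print(n,a.mean(0).round(4),[round(np.linalg.norm(a[i]-a[(i+1)%4]),4) for i in range(4)],"yaw",np.arctan2(d[1],d[0]), "tool",((a.mean(0)-c["tp"])@c["Rt"]).round(4))
```

```text
plate [ 0.4312 -0.3254  0.032 ] [np.float64(0.0587), np.float64(0.1035), np.float64(0.0599), np.float64(0.1038)] yaw -0.1382218253249936 tool [ 0.168  -0.0018 -0.0598]
rib [ 0.4317 -0.3253  0.061 ] [np.float64(0.0108), np.float64(0.0494), np.float64(0.012), np.float64(0.0494)] yaw -0.1513603477381071 tool [ 0.139  -0.0019 -0.0602]
```

Run:
```python
from h import *
from cell import manip
phi=-.1455-np.pi/2;C=np.array([.4312,-.3260,0])
manip.move_pose(C+[0,0,.10],ori(phi))
manip.move_linear(C+[0,0,.0345],rate=.12)
s=manip.state();print(s["tool_pos"],s["contact_force"])
manip.set_gripper(0.0,58);s=manip.state();print(s["gripper_width"],s["contact_force"],s["tool_pos"])
manip.move_linear(C+[0,0,.16],rate=.2)
s=manip.state();print(s["clock"],s["gripper_width"],s["contact_force"])
# over box, box behind at tool -z
ph=YAW-np.pi/2
B=np.array([.5243,.1314,0])
manip.move_pose(B+[0,0,.17]+zdir(ph)*.13,ori(ph))
wcap("w4")
```

```text
[ 0.43170827 -0.32666969  0.03560228] [-0.05867679 -0.74536427 -0.26738264]
0.011477254667153594 [-0.34035977  0.65895138  0.24832656] [ 0.43126474 -0.32597829  0.03455905]
19.05 0.011455944131926148 [-0.17221807  0.38891178 -1.30453709]
w4 20.6083 [0.39968118 0.09500431 0.16987006]
```

View pics/w4.png

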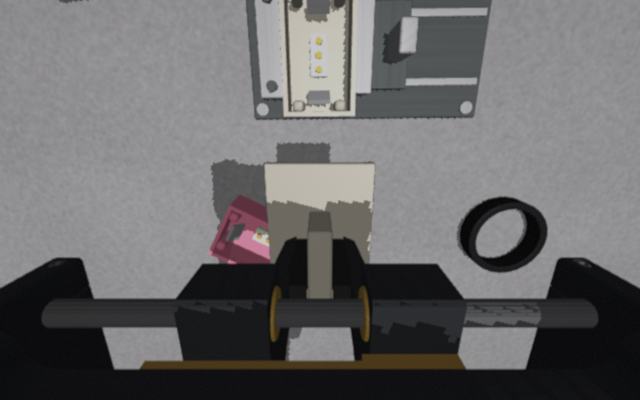

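The cover is held, and its near edge is at row 163. The box's far end is cut off at the top of the frame, so I'll back up a little.

Run:
```python
from h import *
from cell import manip
ph=YAW-np.pi/2
B=np.array([.5243,.1314,0])
manip.move_linear(B+[0,0,.20]+zdir(ph)*.085,rate=.15)
c=wcap("w5");crop(c["image"],250,0,400,190,4,"pics/w5c.png")
crop(c["image"],250,0,380,130,6,"pics/w5d.png")
```

```text
w5 21.1667 [0.44239947 0.10743809 0.19961316]
```

View pics/w5c.png

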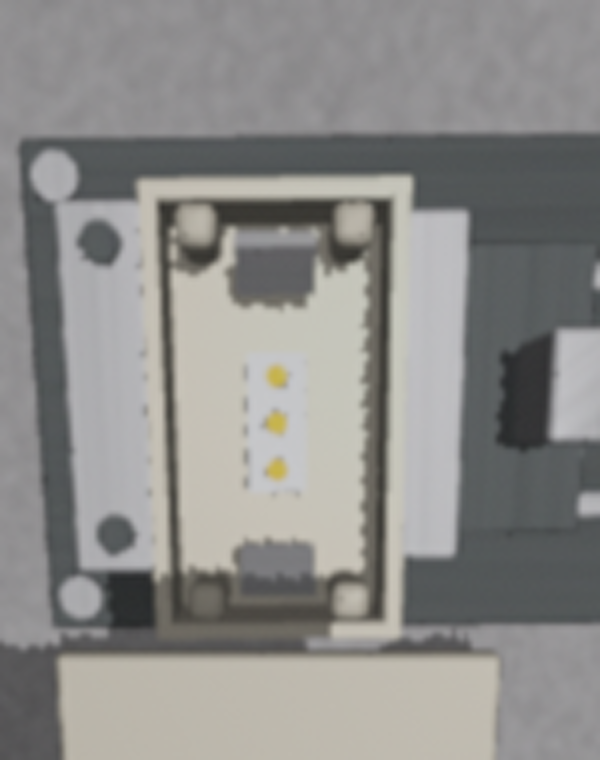

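View pics/w5.png

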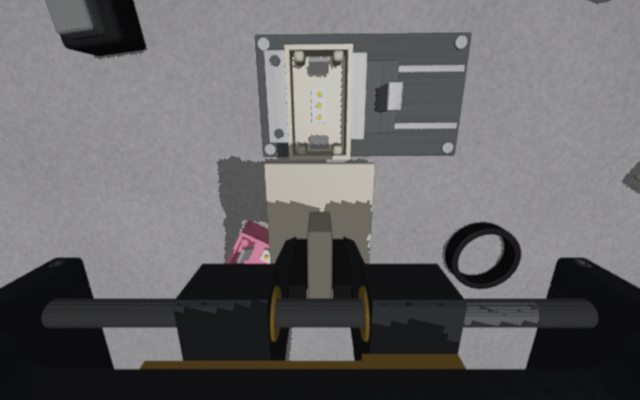

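Run:
```python
from h import *
c=load("w5.npz")
f=lambda p,h:w(c,250+p[0]/4,p[1]/4,height=h)
tl=lambda a:((a-c["tp"])@c["Rt"]).round(4)
q=np.array([f(p,.052) for p in[(137,180),(413,175),(403,638),(155,636)]])
d=q[0]+q[1]-q[2]-q[3]
print("box",q.mean(0).round(4),[round(np.linalg.norm(q[i]-q[(i+1)%4]),4) for i in range(4)],"yaw",np.arctan2(d[1],d[0]))
print("box tool",tl(q.mean(0)))
for a in q: print("  ",tl(a))
h=c["tp"][2]-.0025
e=np.array([f(p,h) for p in[(58,655),(498,653)]])
for a in e:print("cover edge tool",tl(a))
print(np.linalg.norm(e[0]-e[1]))
img=c["image"];crop(img,250,155,390,270,5,"pics/w5e.png")
```

```text
box [0.5231 0.1311 0.052 ] [np.float64(0.0645), np.float64(0.1086), np.float64(0.0653), np.float64(0.107)] yaw 0.2877365707368179
box tool [ 0.1475 -0.0005 -0.0843]
   [ 0.1474 -0.0332 -0.1377]
   [ 0.1474  0.0313 -0.1387]
   [ 0.1476  0.0326 -0.0301]
   [ 0.1476 -0.0327 -0.0307]
cover edge tool [ 0.0024 -0.0297 -0.0524]
cover edge tool [ 0.0024  0.029  -0.0527]
0.058772126425810096
```

View pics/w5e.png

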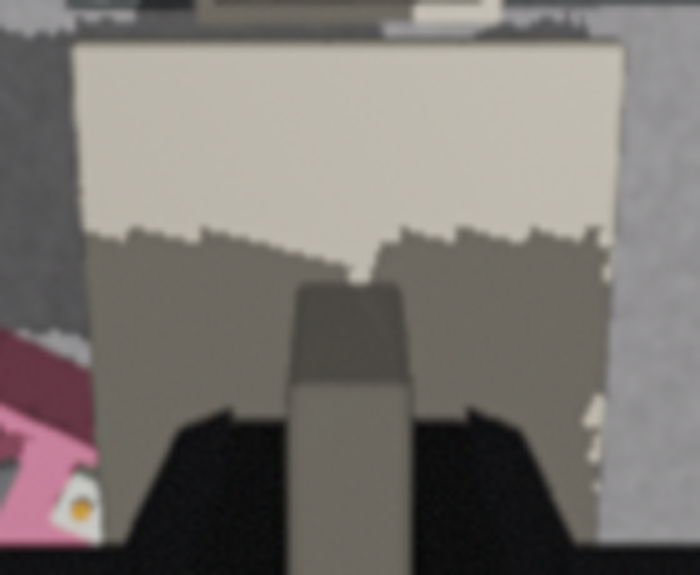

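Cover in hand is centred to about 0.5 mm, and the box is offset by tool z −83.8 mm. I'll hover over the box and check with the side camera.

Run:
```python
from h import *
from cell import manip,cams
c=load("w5.npz");ph=YAW-np.pi/2
T=c["tp"]+c["Rt"]@[0,-.0002,-.0838];print(T, (T[:2]-O)@EX,(T[:2]-O)@EY)
np.save("T.npy",T[:2])
manip.move_linear(np.r_[T[:2],.15],rate=.2,rot=ori(ph))
manip.move_linear(np.r_[T[:2],.096],rate=.12)
s=manip.state();print(s["clock"],s["tool_pos"],s["contact_force"])
c=cams.capture("side");np.savez("side6.npz",**c);crop(c["image"],225,80,345,170,6,"pics/side6.png")
wcap("w6")
```

```text
[0.52290712 0.13069724 0.19950565] -0.005855141482913639 0.0031348268031277
22.45 [0.52295989 0.13067095 0.09654855] [-0.13619711  0.497588   -0.49815081]
w6 22.5 [0.52355686 0.13081016 0.09707819]
```

View pics/side6.png

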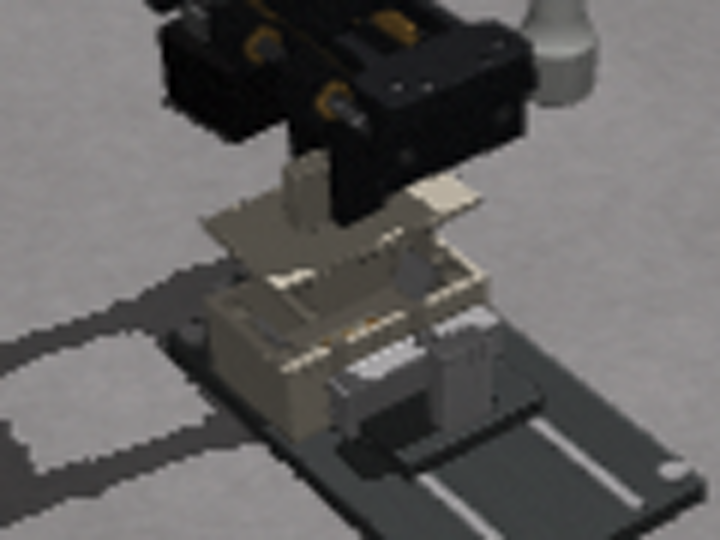

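View pics/w6.png

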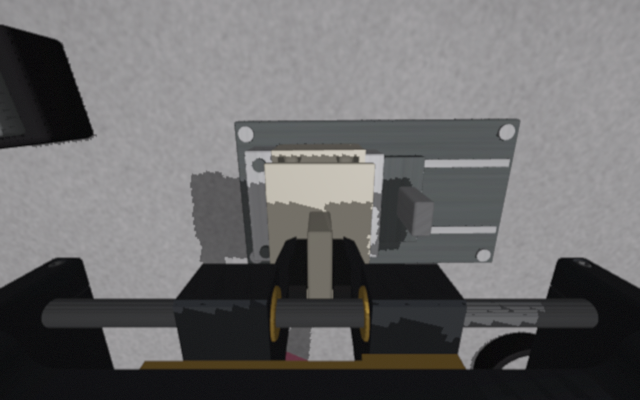

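Run:
```python
from h import *
c=load("w6.npz");crop(c["image"],240,135,400,255,5,"pics/w6c.png")
s=load("side6.npz")
```

```text
(no output)
```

View pics/w6c.png

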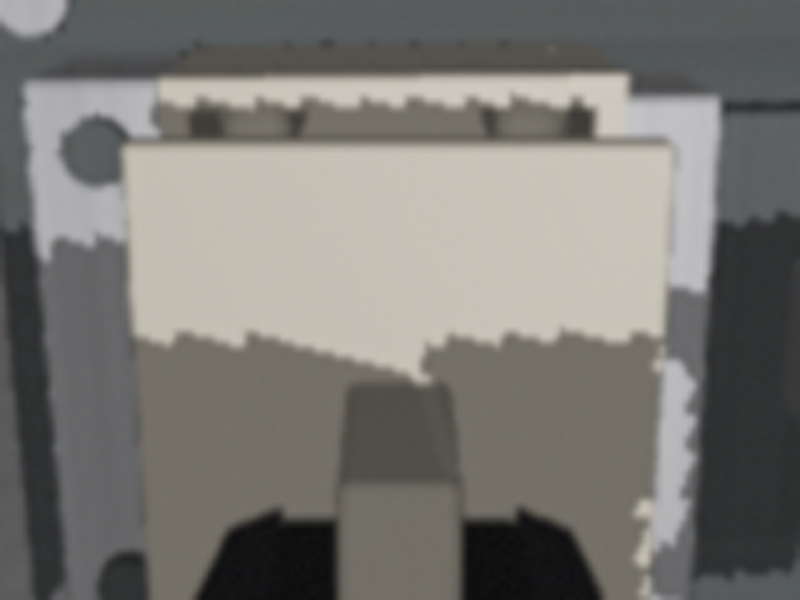

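Run:
```python
from h import *
c=load("w6.npz")
f=lambda p,h:w(c,240+p[0]/5,135+p[1]/5,height=h)
tl=lambda a:((a-c["tp"])@c["Rt"]).round(4)
for p in[(158,75),(630,73)]:print("box",tl(f(p,.052)))
for p in[(123,143),(673,143)]:print("cover",tl(f(p,c["tp"][2]-.0025)))
```

```text
box [ 0.0452 -0.0328 -0.0539]
box [ 0.0452  0.0312 -0.0542]
cover [ 0.0026 -0.0297 -0.0525]
cover [ 0.0026  0.0291 -0.0524]
```

Aligned to within about 0.5 mm. Pressing down in monitored steps.

Run:
```python
from h import *
from cell import manip
c=load("w5.npz")
T=np.r_[np.load("T.npy"),0]+c["Rt"]@[0,-.0003,.0003]
z=.0965
f0=manip.state()["contact_force"]
while z>.0575:
    z-=.003 if z>.079 else .002
    manip.move_linear(np.r_[T[:2],z],rate=.06)
    s=manip.state();f=s["contact_force"]-f0
    print(round(s["clock"],2),round(z,4),s["tool_pos"].round(4),f.round(1),s["moment"].round(2),round(s["gripper_width"],4))
    if np.hypot(f[0],f[1])>12 or f[2]>28:break
```

```text
22.8 0.0935 [0.5227 0.1309 0.0938] [-0.8 -0.1  0.1] [-0.01  0.01  0.01] 0.0114
23.05 0.0905 [0.5223 0.1308 0.0902] [-0.5 -1.5  0.3] [ 0.01 -0.03 -0.02] 0.0113
23.3 0.0875 [0.5223 0.1308 0.0872] [-0.6 -1.1  0.9] [-0.   -0.    0.04] 0.0117
23.55 0.0845 [0.5223 0.1309 0.0842] [-0.1 -0.1  1.1] [0.02 0.02 0.07] 0.0119
23.8 0.0815 [0.5223 0.1309 0.0812] [-1.  -0.4  0.6] [ 0.01 -0.05  0.01] 0.0113
24.05 0.0785 [0.5223 0.1309 0.0782] [-0.3 -0.1  0.4] [ 0.05 -0.02  0.03] 0.0115
24.3 0.0765 [0.5224 0.1309 0.0763] [ 0.5 -0.4  1.1] [ 0.03 -0.03  0.  ] 0.0117
24.55 0.0745 [0.5227 0.1309 0.0746] [0.7 1.  1.5] [-0.03 -0.05 -0.04] 0.0111
24.8 0.0725 [0.523 0.131 0.073] [-0.2 -0.2  4.8] [0.   0.01 0.01] 0.0113
25.05 0.0705 [0.5232 0.131  0.0712] [-0.7 -0.9  7.3] [-0.01  0.08  0.06] 0.0121
25.3 0.0685 [0.5235 0.1311 0.0696] [-0.5 -1.3  8.9] [-0.02  0.06  0.02] 0.0116
25.55 0.0665 [0.5238 0.1311 0.068 ] [-0.6 -1.8  9.4] [-0.01  0.11 -0.03] 0.0115
25.8 0.0645 [0.5224 0.1308 0.0643] [ 0.7 -0.5  0.7] [-0.07 -0.11 -0.04] 0.0115
26.05 0.0625 [0.522  0.1308 0.0617] [ 1.2 -0.9 -0.6] [-0.03 -0.19  0.04] 0.0116
26.3 0.0605 [0.5224 0.1309 0.0603] [ 0.4 -0.5  0.2] [ 0.   -0.06  0.01] 0.0113
26.55 0.0585 [0.5227 0.131  0.0595] [-2.6 -0.2  8.9] [-0.17  0.37 -0.01] 0.0115
26.8 0.0565 [0.5228 0.131  0.0595] [-7.8 -1.9 22. ] [-0.34  1.31  0.06] 0.0118
```

It snapped at about 6–7 mm above home and stopped hard at TCP z 59.5 mm, exactly as predicted. I'll press a touch more and verify visually.

Run:
```python
from h import *
from cell import manip,cams
c=load("w5.npz")
T=np.r_[np.load("T.npy"),0]+c["Rt"]@[0,-.0003,.0003]
manip.move_linear(np.r_[T[:2],.0560],rate=.06);manip.dwell(.5)
s=manip.state();print(s["clock"],s["tool_pos"],s["contact_force"],s["gripper_width"])
c=cams.capture("side");crop(c["image"],225,80,345,170,6,"pics/side7.png")
c=wcap("w7");crop(c["image"],240,110,400,230,5,"pics/w7c.png")
s=manip.state();print(s["contact_force"])
```

```text
27.55 [0.52278702 0.13101804 0.05945944] [-10.2135802   -2.54687203  23.7563579 ] 0.01142516872619142
w7 27.6 [0.52280328 0.13104451 0.05945903]
[-9.65325777 -2.05741978 22.52741406]
```

View pics/side7.png

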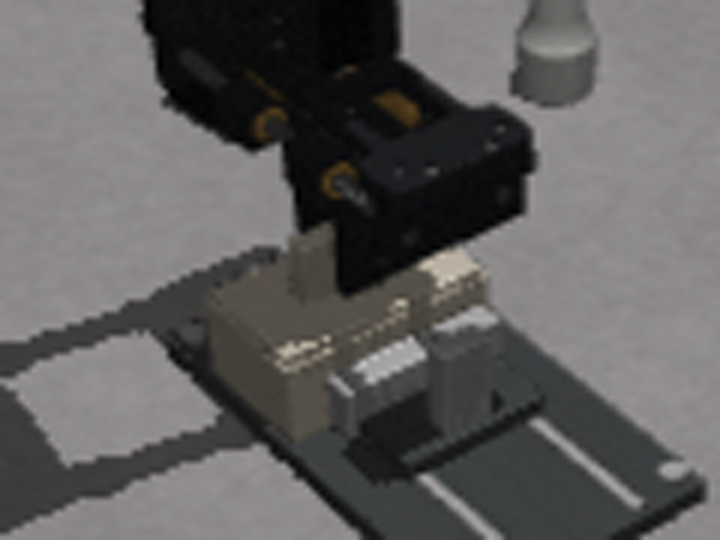

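View pics/w7c.png

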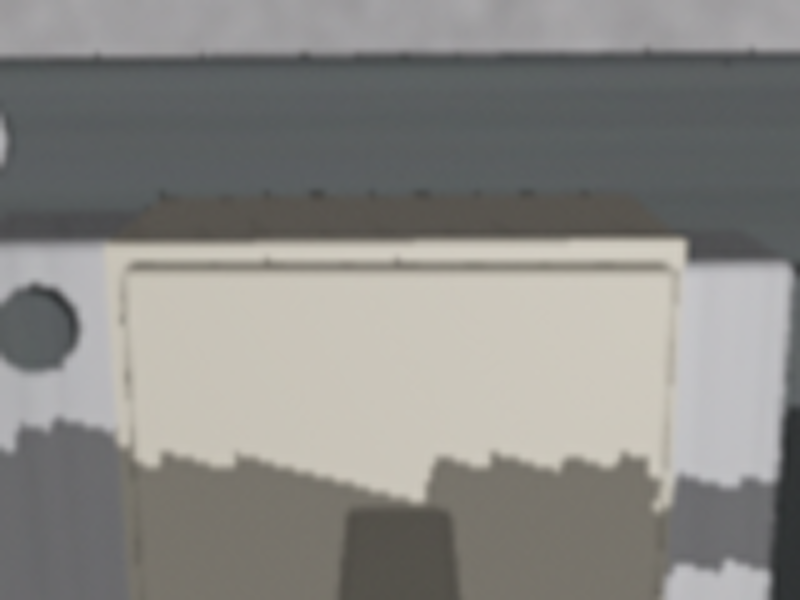

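The side view shows the plate lying flush on the rim all along. The wrist view shows it inside the rim outline, with both jaws against the box. Handing in while still pressing.

Run:
```python
from cell import manip,order
print(order.close_job());s=manip.state();print(s["clock"],s["tool_pos"],s["contact_force"],s["gripper_width"])
```

```text
the job is handed in; nothing more can be done
None
the job is handed in; nothing more can be done
```

The job is handed in at about 27.6 s of the 58 s. The box is clamped, the large cover is snapped home, and the gripper still holds it and presses down with about 23 N.

- **Clamping:** I slid the jaw shut by its tab with the fingers closed, until it met a hard stop, then pressed to about 30 N. The camera pictures show both jaws against the box.
- **Fitting the cover:** I gripped the cover by its rib and aligned it over the box to within about 0.5 mm. The catches resisted up to about 9.4 N, then let go about 6–7 mm above home. It stopped hard at a tool height of 59.5 mm, which is the predicted home position. The last side and wrist pictures show the plate flush on the rim, and the grip had not slipped.
- **Left alone:** I did not touch the small cover, the orange cover or the pink box.

Three readings did not fit perfectly:
- **Camera mismatch:** the top and wrist cameras disagreed by 2–3 mm on where the fixture is. I used the wrist camera alone for the final alignment.
- **Jaw friction:** in the first part of the slide the force readings showed almost none of the expected 4 N friction, though the pictures showed the jaw moving. It read about 5–6 N later.
- **Sideways force:** about 10 N of sideways force remains on the tool while it presses, and I left it.

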